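# Key the UV lamp off and hold the sample chamber's hood open

## Task

Switch the lamp of the UV sample chamber off: take the key out of its wooden stand, push it fully into the key switch and turn it clockwise to its stop, before the hood is opened; leave the key there. Then lift the hood and hold it open at 50 degrees so that I can reach the sample; it falls shut by itself, so finish while still holding it there. Leave the flask, the tape roll and the tub where they are.

Things in the scene. Friction and masses are not known exactly. Their poses are not given: they have to be found in the camera images.
- chamber: Fixed black bench unit, 230 (x, depth) x 310 (y, width) mm; origin under its centre on the table, its front (own -x) faces the robot, at any small yaw. Its +y part (220 mm wide, y -65 to +155) is an open tub 70 mm high closed by the hood; its -y part (90 mm wide, y -155 to -65) is a solid column 90 mm high with the key switch upright on top, 110 mm to -y of the origin.
- hood (a joint): Opening angle in rad of the hood, an aluminium inverted tray 230 x 220 x 35 mm, 0.35 to 0.7 kg, lying on the tub (its top 105 mm above the table when shut), hinged along its far (+x) lower edge; it falls shut when let go. 0 = shut, growing as the front edge rises; stop at 1.35. 50 degrees is 0.873.
- hood_bar (a point): Middle of the hood's grip bar: a round horizontal steel bar 12 mm thick along the hood's y, about 98 mm free between its two posts, its axis 45 mm above the hood's top near the front edge (200 mm in front of the hinge line and 80 mm above it when shut). Its axes are the hood's.
- hood_hinge (a point): Fixed point, middle of the hood's hinge line, 70 mm above the table; its axes are the chamber's (hinge along y).
- lock (a joint): Turn of the key switch in rad, growing clockwise seen from above; starts between 0 and 0.3 (lamp on), stop at 1.4 (lamp off). Light friction (0.04 Nm), stays where left. The slot's long side lies along the chamber's x at 0.
- lock_mouth (a point): Centre of the slot's mouth in the top of the key switch, a round metal knob 48 mm across and 30 mm high standing on the chamber's column, mouth 120 mm above the table. Slot 14 mm (its own x) x 8 mm (its own y), 25 mm deep, straight down, mouth chamfered 3 mm; the axes turn with the knob.
- key: Loose key, 40 g, upright in its stand. Origin at the foot of the blade, z up along the key. Steel blade 12 (x) x 6 (y) mm, 30 mm long, foot tapered; then a 20 x 14 mm collar, 6 mm high; then a black flat bow 34 (x) x 10 (y, thickness) mm, from 36 to 70 mm above the foot. Half a turn gives the same fit. Fully in the switch or stand its foot is 25 mm below the mouth.
- key_stand: Fixed wooden block 60 x 60 x 35 mm, origin under its centre, with the same slot (long side along its x, 25 mm deep) in the middle of its top. Either left or right of the chamber.
- flask: Bystander: conical glass flask, 72 mm across, 118 mm high, on the other side of the chamber than the key stand; origin under its centre.
- tape: Bystander: grey tape roll lying flat, 100 mm across, 48 mm high, to the left (+y) of the chamber; origin under its centre.
- tub: Bystander: open white plastic tub, 100 mm across the rim, 90 mm high, to the right (-y) of the chamber; origin under its centre.
Not all that is in view belongs to the job. Of the things like the key, leave any that is purple; of the rest the smaller one is meant.

How it is judged:
By the outcome, as a careful person would: the job done as asked, in the order asked, and still so for the second after the job is handed in, while the arm keeps its last pose, push and grip.
It also fails if it takes over 72 s, if anything falls off the work surface, if the arm or the gripper's body presses on something with over 40 N, if the wrist force passes 120 N, or if a joint passes its speed limit or range.

## Robot

A 7-joint arm with a two-finger parallel gripper is mounted at the origin on the work surface. World frame = base frame: x ahead of the robot, y to its left, z up, the work surface at z = 0. Lengths are in mm, angles in rad, forces in N, time in s.
With the tool pointing down it reaches from about 400 to 875 mm from the base axis. Payload 4.4 kg.
Tool frame: the origin (TCP) lies midway between the tips of the shut fingers; the grasp point (between the pads) lies 19 mm behind it; z points along the fingers, y is the line along which they close (so a half turn about z gives the same grasp; the last joint's range is limited). The gripper opens to 85 mm and grips with 20 to 120 N. Pads are 22 mm wide; open, the fingers measure 114 mm over their backs; the gripper's body (76 mm by 85 mm) begins 54 mm behind the grasp point. The pads swing forward as they close: fully open they stand 13 mm farther back than shut.
Start: joints at [1.214, 0.628, 0.038, 1.517, -0.027, 0.996, -0.02], TCP at [186.396, -622.716, 204.313] pointing down, gripper open.
Joint ranges: [-3.06, 3.06], [-0.37, 2.12], [-1.25, 1.32], [0.18, 2.47], [-1.1, 4.24], [0.23, 1.98], [-2.94, 2.94]. Speed limits (rad/s): [2.57, 2.57, 3.14, 3.14, 3.14, 3.14, 3.14].

## Interface

Orientations are given as [roll, pitch, yaw] about the fixed x, y, z axes, in that order (R = Rz(yaw) Ry(pitch) Rx(roll)).
In Python, from cell import ctrl gives the robot as it stands. The module is installed in compiled form; this text tells all that it offers.
- The arm moves only by the tool step_arm, never from a script. Its argument "commands" is one flat list of numbers, 7 for each row, row after row: the shift along the tool's x, y, z in cm, then the turn, a rotation vector about the tool's x, y, z in rad, then the opening, from 0 (shut) to 1 (fully open). A call has 1 to 10 rows; each row is the pose to reach, as a shift and turn from the pose commanded when the call began, along the tool's axes at that moment; what a row does not reach only later rows make up. A row lasts 1/10 s, in which the tool goes at most 50 mm and 8.59 degrees, less where a joint would pass 70% of its speed; a pose out of reach is approached as far as the arm can. A call with a gripper value outside its range is refused whole. The fingers move at their own pace and stop on an object; the grip force is fixed at half the most. Time passes only in rows, so rows that repeat a pose let the fingers close. It gives the time, the measured TCP pose, the force, the opening and the grip force at its end, in the units of the state.
- ctrl.read_state(): the state, without advancing time (a new reading comes with each control period).
- ctrl.get_image(name): name is "scene" or "top"; returns a dict with "image" (384x512x3 uint8, red, green, blue), "range_z" (384x512 float32, mm along the optical axis (not along the pixel's ray), 0 where there is no reading), "vfov" (degrees; the focal length in pixels is half the picture's height over the tangent of half this angle, whatever the lens; pixels are square), "cx", "cy" (the principal point, pixels), "D" ([k1, k2, p1, p2, k3] as OpenCV has them; the pictures are not rectified), "world_to_cam" (4x4, takes a point from world to camera coordinates). Camera axes: x right, y down, z forward; pixel columns grow to the right and rows downward; lengths in mm; the calibration is good to about 2 mm. A picture is of the moment at which its call begins.
- ctrl.finish_job(): hands the job in; it is judged then, once.
The state is a dict: "clock": time; "qpos": joint angles; "qd": joint speeds; "tau": joint torques, N m; "eef_pos": TCP position; "tool_rot": TCP orientation; "force": force on the tool from outside, world axes, zero at the start; "torque": the same for the moment, N m; "width": finger opening in mm; "gripper_force": force on a finger pad.
Only numpy, scipy, OpenCV 4.12 (cv2) and the standard library are available. Lean on these libraries where they do the work, as an engineer would, in place of code of your own. Each camera call takes 0.05 s, during which the arm holds its last target. There are 200 camera calls.

## Working session

There is one attempt and no reset: what is moved stays moved. The work goes in short steps, Python scripts to look and compute and a tool call to move; the robot and the scene stay as the last step left them, time stands still between calls to the robot, and variables do not carry over. Pictures are saved under pics/ and viewed, at most 10 in all, crops included, and the job is handed in when it is done.

Besides the shell and the picture viewer there is one more tool, called after "Request:" by a JSON object that holds its "method" and its "body". step_arm: Moves the arm, as the interface text tells. Its arguments: {"type":"object","properties":{"commands":{"type":"array"}},"required":["commands"]}

```bash
mkdir -p pics; cat > h.py <<'E'
import numpy as np, cv2
from cell import ctrl
from scipy.spatial.transform import Rotation as R
def cam(n):
    d=ctrl.get_image(n); h=d["image"].shape[0]
    f=h/2/np.tan(np.radians(d["vfov"])/2)
    d["K"]=np.array([[f,0,d["cx"]],[0,f,d["cy"]],[0,0,1.]]); d["Dv"]=np.array(d["D"],float); d["T"]=np.array(d["world_to_cam"]); return d
def rays(d,uv):
    n=cv2.undistortPoints(np.array(uv,float).reshape(-1,1,2),d["K"],d["Dv"]).reshape(-1,2)
    return np.c_[n,np.ones(len(n))]
def onplane(d,uv,z):
    r=rays(d,uv)@d["T"][:3,:3]; c=-d["T"][:3,:3].T@d["T"][:3,3]
    return c+r*((z-c[2])/r[:,2])[:,None]
def depthpts(d,uv):
    uv=np.array(uv,int).reshape(-1,2); z=d["range_z"][uv[:,1],uv[:,0]]
    return (rays(d,uv)*z[:,None]-d["T"][:3,3])@d["T"][:3,:3]
def proj(d,P):
    T=d["T"]; return cv2.projectPoints(np.array(P,float).reshape(-1,1,3),cv2.Rodrigues(T[:3,:3])[0],T[:3,3],d["K"],d["Dv"])[0].reshape(-1,2)
def save(d,n,crop=None,s=1):
    i=d["image"][...,::-1]
    if crop: i=i[crop[1]:crop[3],crop[0]:crop[2]]
    cv2.imwrite("pics/"+n,cv2.resize(i,None,fx=s,fy=s,interpolation=cv2.INTER_CUBIC))
E
python3 - <<'E'
from h import *
for n in("scene","top"):
    d=cam(n); save(d,n+"0.png",s=1.5); print(n,d["vfov"],d["D"],d["T"].round(2).tolist())
print(ctrl.read_state())
E
```

```text
scene 46.451734337657726 [-0.01581174  0.          0.          0.          0.        ] [[-0.32, 0.95, 0.0, 166.19], [0.62, 0.21, -0.75, -254.8], [-0.71, -0.24, -0.66, 1840.34], [0.0, 0.0, 0.0, 1.0]]
top 54.93410702003758 [0.04116257 0.         0.         0.         0.        ] [[-0.01, -1.0, -0.01, -9.81], [-0.99, 0.01, -0.17, 554.17], [0.17, 0.0, -0.99, 889.22], [0.0, 0.0, 0.0, 1.0]]
{'clock': 0.1, 'qpos': array([ 1.2141876 ,  0.62923132,  0.03842792,  1.51829575, -0.02700465,
        0.99629879, -0.02000746]), 'qd': array([ 0.00065519, -0.00463351, -0.00104589, -0.00140947,  0.00078008,
       -0.00039314, -0.00024541]), 'tau': array([ 2.91544507e-03, -5.64534938e+01,  1.23044439e+00, -1.93973762e+01,
        1.13161089e-02,  5.40777342e-03, -3.25535737e-06]), 'eef_pos': array([ 186.2343496 , -622.10252614,  203.48636092]), 'tool_rot': array([-3.13987668e+00,  2.97525234e-06,  2.90811743e-01]), 'force': array([-0.42064387,  0.36338586,  0.41206781]), 'torque': array([ 0.04047043, -0.01119023,  0.06793105]), 'gripper_force': 0.0, 'width': 85.45142801223709}
```

View pics/scene0.png

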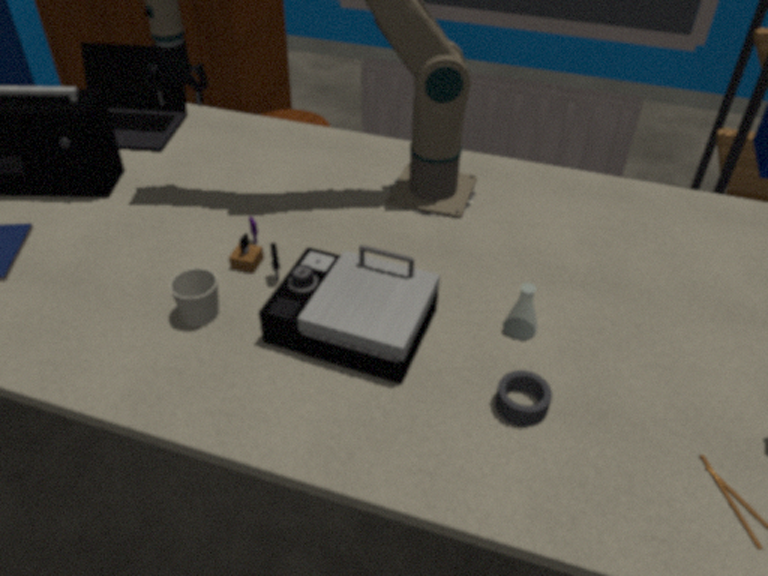

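View pics/top0.png

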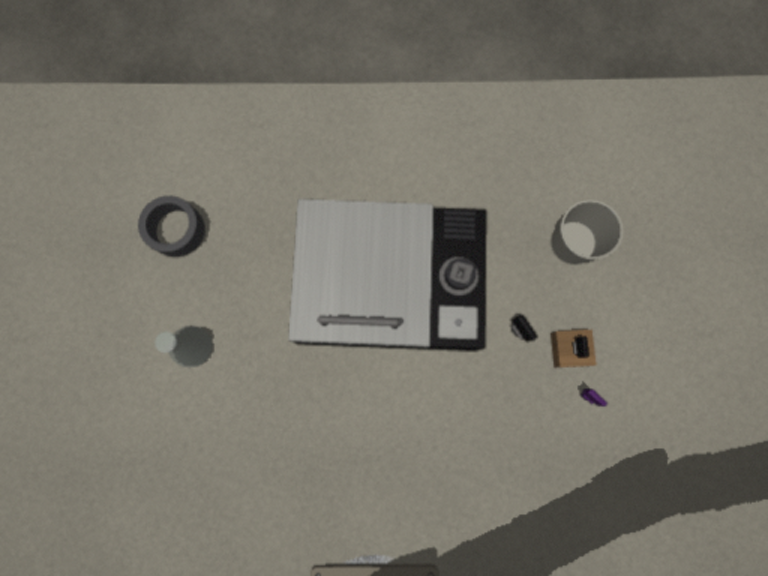

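The scene view shows the stand at about (246,258) with a black key, a loose black key at (275,257), a purple one at (253,228), the chamber, tub, flask and tape. The top view shows the stand at (574,348), the knob at (459,273) and the bar at (360,321). Next I'll zoom in and measure.

```bash
python3 - <<'E'
from h import *
d=cam("top"); s=cam("scene")
a=d["image"][120:285,185:425,::-1]; b=s["image"][135:255,140:300,::-1]
save(d,"top1.png",(190,120,430,280),3.3); save(s,"scene1.png",(140,135,300,255),5)
hsv=cv2.cvtColor(d["image"],cv2.COLOR_RGB2HSV)
def quad(d,m,z,name):
    n,l,st,c=cv2.connectedComponentsWithStats(m.astype(np.uint8))
    for i in range(1,n):
        if st[i,4]>60:
            cs,_=cv2.findContours((l==i).astype(np.uint8),0,2)
            P=onplane(d,cs[0].reshape(-1,2),z)[:,:2].astype(np.float32)
            r=cv2.minAreaRect(P); print(name,st[i].tolist(),np.round(r[0],1),np.round(r[1],1),round(r[2],1))
H,S,V=hsv[...,0].astype(int),hsv[...,1].astype(int),hsv[...,2].astype(int)
roi=np.zeros(H.shape,bool); roi[120:285,185:425]=1
quad(d,roi&(H<20)&(S>90)&(V>60),35,"wood")
quad(d,roi&(V<45),60,"dark")
quad(d,roi&(H>115)&(H<160)&(S>60),60,"purple")
# depth in chamber
for n,uv in dict(knob=(306,182),knobrim=(297,185),bar=(240,214),hood=(240,170),key=(388,231),key2=(348,218),wood=(374,234)).items(): print(n,depthpts(d,[uv]).round(0).tolist())
E
```

```text
wood [369, 220, 28, 24, 465] [ 448.5 -334.3] [66.4 57.2] 89.8
dark [286, 139, 38, 95, 1956] [ 563.7 -142.7] [ 88.  237.9] 86.9
dark [342, 210, 15, 17, 140] [ 479.4 -247.4] [43.8 19.4] 31.4
dark [384, 224, 8, 14, 94] [ 449.1 -339. ] [16.8 31.9] 86.0
purple [388, 260, 16, 11, 98] [ 366.8 -351.8] [37.4 17.5] 47.0
knob [[564.0, -140.0, 95.0]]
knobrim [[553.0, -115.0, 120.0]]
bar [[482.0, 16.0, 158.0]]
hood [[593.0, 18.0, 106.0]]
key [[447.0, -333.0, 80.0]]
key2 [[478.0, -238.0, 89.0]]
wood [[442.0, -315.0, 32.0]]
```

View pics/top1.png

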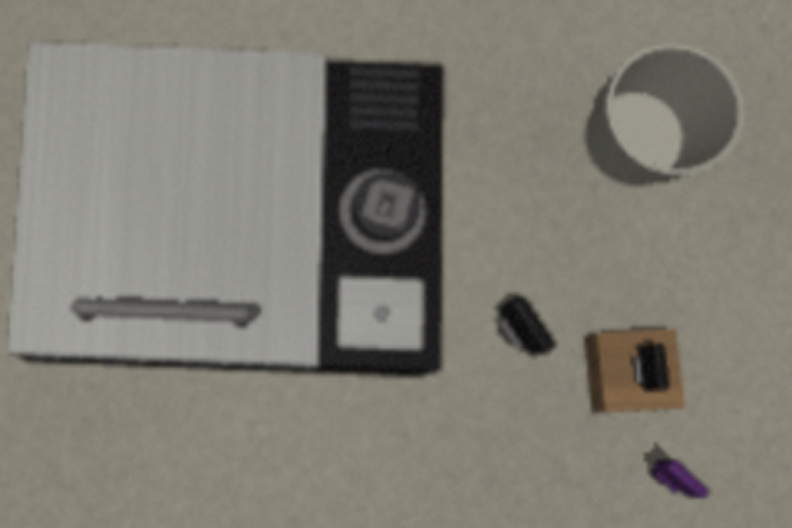

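View pics/scene1.png

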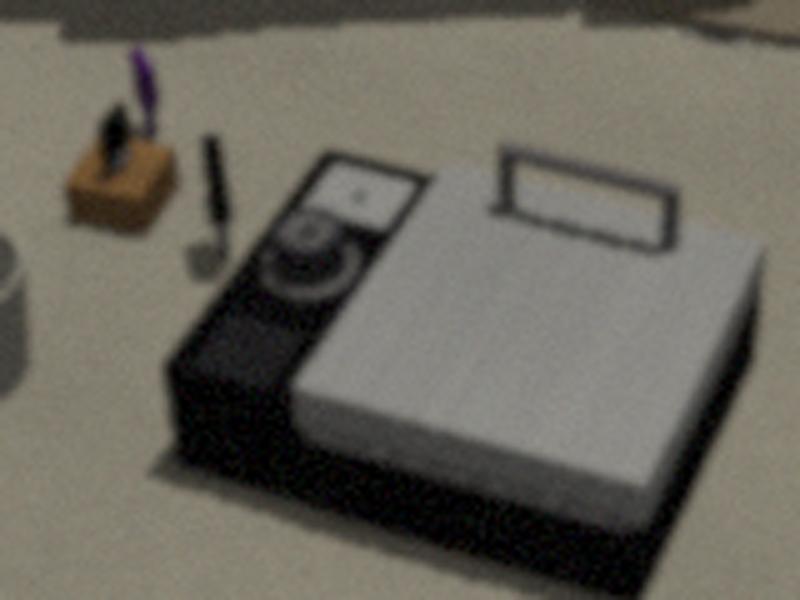

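The crops show the key in the stand with its bow along x, at (650,367) of the top crop. The free-standing black key is larger and sits at (523,325), and the purple one is at (678,472). The knob is at (385,205) with its slot near (387,203). I'll measure these from the range data and average several frames of the knob.

```bash
python3 - <<'E'
from h import *
ds=[cam("top") for _ in range(6)]; d=ds[0]
d["image"]=np.mean([x["image"] for x in ds],0).astype(np.uint8)
Z=np.array([x["range_z"] for x in ds]); d["range_z"]=np.median(Z,0)
u,v=np.meshgrid(np.arange(512),np.arange(384)); uv=np.c_[u.ravel(),v.ravel()]
P=depthpts(d,uv).reshape(384,512,3)
def rect(name,x,y,z):
    m=(P[...,0]>x[0])&(P[...,0]<x[1])&(P[...,1]>y[0])&(P[...,1]<y[1])&(P[...,2]>z[0])&(P[...,2]<z[1])
    Q=P[m]; r=cv2.minAreaRect(Q[:,:2].astype(np.float32)); print(name,m.sum(),Q.mean(0).round(1),np.round(r[0],1),np.round(r[1],1),round(r[2],1), Q[:,2].max().round(0)); return Q
rect("keytop",(400,500),(-380,-290),(70,100))
rect("stand",(400,500),(-400,-280),(30,40))
k=rect("key2",(440,520),(-290,-200),(75,130))
rect("purple",(320,400),(-400,-300),(70,130))
rect("hood",(450,750),(-100,200),(99,111))
rect("bar",(430,550),(-100,150),(143,175))
rect("knob",(500,620),(-190,-90),(113,128))
rect("column",(400,800),(-220,-80),(84,96))
c=(288,160,328,200)
i=d["image"][c[1]:c[3],c[0]:c[2],::-1]; i=cv2.normalize(i,None,0,255,cv2.NORM_MINMAX)
cv2.imwrite("pics/knob.png",cv2.resize(i,None,fx=14,fy=14,interpolation=cv2.INTER_CUBIC))
np.set_printoptions(linewidth=250); print(P[168:198,292:322:2,2].round(0).astype(int))
print(P[172:196:2,294:320:2,:2].round(0).astype(int)[5])
E
```

```text
keytop 79 [ 447.  -335.9   78.9] [ 447.  -336.8] [33.1  9.3] 1.3 83.0
stand 461 [ 446.5 -334.    36. ] [ 447.3 -337.7] [59.7 59.6] 2.2 38.0
key2 135 [ 476.2 -244.2   90.9] [ 476.9 -245.5] [44.  13.3] 29.9 95.0
purple 46 [ 367.9 -354.2   71.1] [ 368.7 -354.9] [31.5 10.2] 43.1 72.0
hood 8435 [568.2  16.7 106. ] [569.   16.5] [219.8 232.8] 87.3 109.0
bar 290 [482.3  20.2 155.6] [482.6  21. ] [120.4  11.9] 87.4 158.0
knob 306 [ 559.4 -137.5  120.7] [ 560.2 -137.9] [44.5 47.2] 88.0 123.0
column 3119 [ 557.  -138.    91.5] [ 561.4 -134.4] [ 96.9 231.6] 87.4 96.0
[[ 91  90  91  91  91  91  92  91  90  90  90  90  90  90  91]
 [ 91  92  91  91  90  91  91  91  90  92  91  90  92  91  90]
 [ 91  91  91  90  92  92  92  90  91  90  92  91  92  91  92]
 [ 91  91  91  91  90  92  92  91  90  90  91  90  92  91  93]
 [ 90  92  92  92  92  92  92 120  93  92  92  90  92  91  92]
 [ 91  91  92  91  93 121 121 121 121 121  91  91  90  91  90]
 [ 91  89  91  93  93 122 122 122 120 121 120  91  91  91  92]
 [ 91  90  93  94 121 121 122 121 120 120 122  91  92  92  91]
 [ 91  90  93  92 121 121 121 122
[... 823 characters left out ...]
 122 121  92  94  91  92]
 [ 90  94  94  98 112 121 122 121 121 121 121  94  93  90  91]
 [ 91  91  92  94 104 117 121 120 120 122  93  93  90  91  91]
 [ 92  91  93  94  94 105 113 115 115 103  93  93  91  93  92]
 [ 91  92  92  93  94  94 102 101 100  93  93  94  91  92  91]
 [ 91  92  91  93  92  93  93  93  92  93  92  91  91  92  90]
 [ 92  91  90  92  93  93  94  93  95  93  91  91  91  91  92]
 [ 92  91  92  92  91  92  94  92  92  92  90  90  91  89  92]
 [ 92  91  91  91  91  91  92  90  91  91  92  92  91  91  91]]
[[ 565 -112]
 [ 562 -114]
 [ 560 -118]
 [ 560 -123]
 [ 559 -127]
 [ 560 -132]
 [ 564 -140]
 [ 561 -143]
 [ 559 -146]
 [ 559 -151]
 [ 559 -155]
 [ 559 -160]
 [ 565 -170]]
```

View pics/knob.png

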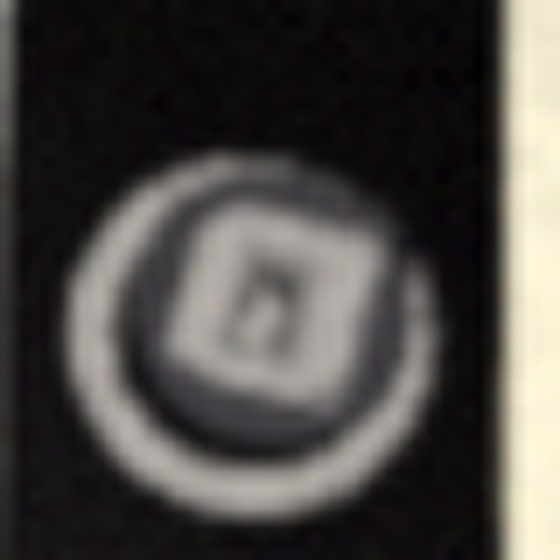

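The cropped knob picture shows a square face tilted about 16° clockwise, with the slot at (265,305) lying along it. The depths agree with the given heights: key top 79, stand 36, knob 121, hood 106, bar top 156. I'll get the slot angle and the first move.

```bash
cat >> h.py <<'E'
def to(x,y,z,yaw,st=None):
    s=st or ctrl.read_state(); Rc=R.from_euler("xyz",s["tool_rot"]); Rt=R.from_euler("xyz",[np.pi,0,yaw])
    p=Rc.inv().apply(np.array([x,y,z])-s["eef_pos"])/10
    print("shift cm",p.round(2),"rotvec",(Rc.inv()*Rt).as_rotvec().round(3))
def show():
    s=ctrl.read_state()
    print(round(s["clock"],2),"q",s["qpos"].round(2),"p",s["eef_pos"].round(1),"rpy",s["tool_rot"].round(3),"F",s["force"].round(1),"T",s["torque"].round(2),"w",round(s["width"],1),round(s["gripper_force"],1))
E
python3 - <<'E'
from h import *
d=cam("top"); g=cv2.cvtColor(d["image"],cv2.COLOR_RGB2GRAY)[160:200,288:328]
big=cv2.resize(g,None,fx=8,fy=8,interpolation=cv2.INTER_CUBIC)
for t in(115,125,135,145):
    m=(big>t).astype(np.uint8); n,l,st,c=cv2.connectedComponentsWithStats(m)
    i=l[170*8//14*1+40,190*8//14] if 0 else l[int(220*8/14),int(215*8/14)]
    if i:
        cs=cv2.findContours((l==i).astype(np.uint8),0,2)[0][0].reshape(-1,2)
        Q=onplane(d,(cs+.5)/8-.5+[288,160],120)[:,:2].astype(np.float32); r=cv2.minAreaRect(Q); print(t,st[i],r)
show(); to(447,-336.7,150,3.176)
E
```

```text
0.55 q [ 1.21  0.63  0.04  1.52 -0.03  1.   -0.02] p [ 186.4 -622.7  204.3] rpy [-3.142 -0.     0.291] F [ 0.2  0.2 -0.2] T [ 0.04 -0.    0.04] w 85.2 0.0
shift cm [ 33.17 -19.93   5.43] rotvec [ 0.    -0.    -2.885]
```

Request:
{"method": "step_arm", "body": {"commands": [33.2,-19.9,3,0,0,-1.4,1,33.2,-19.9,3,0,0,-1.4,1,33.2,-19.9,3,0,0,-1.4,1,33.2,-19.9,3,0,0,-1.4,1,33.2,-19.9,3,0,0,-1.4,1,33.2,-19.9,3,0,0,-1.4,1,33.2,-19.9,3,0,0,-1.4,1,33.2,-19.9,3,0,0,-1.4,1,33.2,-19.9,3,0,0,-1.4,1,33.2,-19.9,3,0,0,-1.4,1]}}

```text
clock: 1.55
eef_pos: [448.7, -335.3, 174.4]
tool_rot: [3.141, -0.0, 1.699]
force: [-0.3, -1.5, 0.8]
width: 85.5
gripper_force: 0.0
```

```bash
python3 - <<'E'
from h import *
d=cam("top"); g=cv2.cvtColor(d["image"],cv2.COLOR_RGB2GRAY)[160:200,288:328]
big=cv2.resize(cv2.GaussianBlur(g,(0,0),.6),None,fx=8,fy=8,interpolation=cv2.INTER_CUBIC)
print(np.percentile(g,[5,50,90,98]))
for t in(60,70,80,90,100):
    l=cv2.connectedComponents((big>t).astype(np.uint8))[1]; i=l[int(225*8/14),int(210*8/14)]
    if i:
        cs=cv2.findContours((l==i).astype(np.uint8),0,2)[0][0].reshape(-1,2)
        Q=onplane(d,(cs+.5)/8-.5+[288,160],120)[:,:2].astype(np.float32); print(t,cv2.minAreaRect(Q))
show(); to(447,-336.7,150,3.176)
E
```

```text
[ 25.  41. 107. 139.]
60 ((554.213623046875, -134.0498046875), (61.47120666503906, 57.322269439697266), 59.95084762573242)
70 ((561.4927978515625, -139.12570190429688), (32.40814208984375, 32.87178421020508), 72.98107147216797)
80 ((561.4752197265625, -139.04737854003906), (30.660120010375977, 30.582643508911133), 74.11885833740234)
1.6 q [ 0.83  0.55 -0.35  1.8   0.25  0.83  0.48] p [ 448.  -336.3  174.4] rpy [ 3.141 -0.     1.697] F [ 0.3 -0.6 -0.3] T [-0.03 -0.   -0.01] w 85.5 0.0
shift cm [-0.03 -0.11  2.44] rotvec [ 0.     0.    -1.479]
```

Request:
{"method": "step_arm", "body": {"commands": [0,-0.1,2.4,0,0,-1.48,1,0,-0.1,2.4,0,0,-1.48,1,0,-0.1,2.4,0,0,-1.48,1,0,-0.1,2.4,0,0,-1.48,1,0,-0.1,2.4,0,0,-1.48,1,0,-0.1,2.4,0,0,-1.48,1,0,-0.1,2.4,0,0,-1.48,1,0,-0.1,2.4,0,0,-1.48,1,0,-0.1,2.4,0,0,-1.48,1,0,-0.1,2.4,0,0,-1.48,1]}}

```text
clock: 2.6
eef_pos: [446.1, -337.5, 150.4]
tool_rot: [-3.141, -0.0, -3.109]
force: [0.4, 0.0, 0.6]
width: 85.3
gripper_force: 0.0
```

```bash
python3 - <<'E'
from h import *
show(); to(447,-336.7,46,3.176)
E
```

```text
2.6 q [ 1.07  0.67 -0.75  1.82  0.58  0.89  1.65] p [ 446.1 -337.5  150.4] rpy [-3.141 -0.    -3.109] F [0.4 0.  0.6] T [ 0.02  0.04 -0.  ] w 85.3 0.0
shift cm [-0.09  0.08 10.44] rotvec [-0.    -0.    -0.002]
```

Request:
{"method": "step_arm", "body": {"commands": [-0.1,0,3.5,0,0,0,1,-0.1,0,7,0,0,0,1,-0.1,0,9,0,0,0,1,-0.1,0,10.4,0,0,0,1,-0.1,0,10.4,0,0,0,1]}}

```text
clock: 3.1
eef_pos: [446.3, -336.7, 44.9]
tool_rot: [3.14, -0.003, -3.113]
force: [0.9, -0.3, 0.1]
width: 85.2
gripper_force: 0.0
```

```bash
python3 - <<'E'
from h import *
show(); to(447,-336.7,46,3.176); s=cam("scene"); save(s,"grasp.png",(130,100,230,200),6)
E
```

```text
3.1 q [ 0.99  0.81 -0.63  1.89  0.72  0.69  1.52] p [ 446.3 -336.7   44.9] rpy [ 3.140e+00 -3.000e-03 -3.113e+00] F [ 0.9 -0.3  0.1] T [-0.05  0.06  0.02] w 85.2 0.0
shift cm [-0.07  0.   -0.11] rotvec [ 0.001 -0.003 -0.006]
```

View pics/grasp.png

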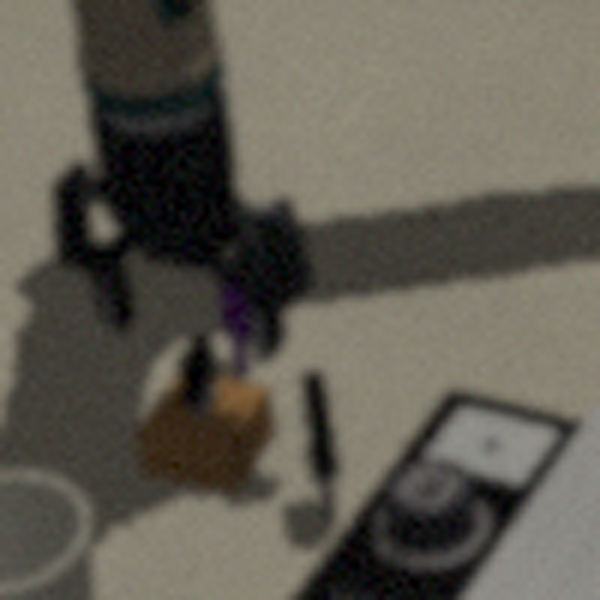

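The fingers straddle the key at (198,370), and the purple and large keys are untouched. Closing, then lifting.

Request:
{"method": "step_arm", "body": {"commands": [0,0,-0.1,0,0,0,0,0,0,-0.1,0,0,0,0,0,0,-0.1,0,0,0,0,0,0,-0.1,0,0,0,0,0,0,-0.1,0,0,0,0,0,0,-0.1,0,0,0,0,0,0,-0.1,0,0,0,0,0,0,-0.1,0,0,0,0]}}

```text
clock: 3.95
eef_pos: [447.7, -337.1, 47.7]
tool_rot: [-3.141, 0.001, -3.112]
force: [-0.6, -1.0, 6.0]
width: 7.6
gripper_force: 58.9
```

```bash
python3 - <<'E'
from h import *
show()
E
```

```text
3.95 q [ 0.99  0.8  -0.63  1.89  0.72  0.69  1.53] p [ 447.7 -337.1   47.7] rpy [-3.141e+00  1.000e-03 -3.112e+00] F [-0.6 -1.   6. ] T [ 0.04  0.07 -0.03] w 7.6 58.9
```

Request:
{"method": "step_arm", "body": {"commands": [0,0,-1,0,0,0,0,0,0,-2.5,0,0,0,0,0,0,-4,0,0,0,0,0,0,-7,0,0,0,0,0,0,-11,0,0,0,0,0,0,-14,0,0,0,0,0,0,-14,0,0,0,0]}}

```text
clock: 4.65
eef_pos: [450.4, -337.9, 192.7]
tool_rot: [-3.137, 0.008, -3.112]
force: [-0.6, 0.3, 0.0]
width: 7.3
gripper_force: 58.8
```

```bash
python3 - <<'E'
from h import *
show(); to(561,-138.5,187,2.853)
s=cam("scene"); save(s,"lift.png",(130,90,230,190),5)
E
```

```text
4.65 q [ 1.09  0.62 -0.79  1.77  0.53  0.96  1.69] p [ 450.4 -337.9  192.7] rpy [-3.137  0.008 -3.112] F [-0.6  0.3  0. ] T [ 0.05 -0.06  0.02] w 7.3 58.8
shift cm [-11.63  19.61   0.56] rotvec [-0.004  0.008  0.318]
```

View pics/lift.png

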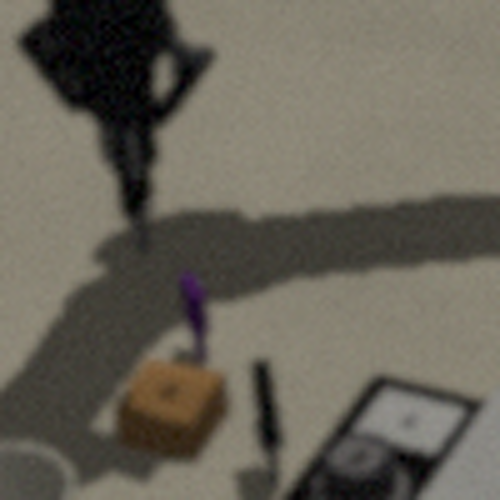

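The key is in the gripper, with its blade at (140,238), and the stand is empty. Moving above the lock.

Request:
{"method": "step_arm", "body": {"commands": [-2.4,4,0.3,0,0,0.1,0,-4.8,8,0.5,0,0,0.2,0,-7.2,12,0.5,0,0,0.318,0,-9.4,16,0.5,0,0,0.318,0,-11.6,19.6,0.6,0,0,0.318,0,-11.6,19.6,0.6,0,0,0.318,0,-11.6,19.6,0.6,0,0,0.318,0,-11.6,19.6,0.6,0,0,0.318,0]}}

```text
clock: 5.5
eef_pos: [556.4, -139.1, 180.6]
tool_rot: [-3.14, -0.002, 2.851]
force: [-0.2, -1.3, -0.2]
width: 7.7
gripper_force: 58.8
```

```bash
python3 - <<'E'
from h import *
show(); to(561,-138.5,165,2.853)
s=cam("scene"); save(s,"above.png",(150,90,250,190),6)
st=ctrl.read_state(); p=st["eef_pos"]
print("knob",proj(s,[[561,-138.5,120]]),"foot",proj(s,[p+[0,0,-37.7]]), "crop -(150,90) x6")
E
```

```text
5.5 q [ 0.62  0.62 -0.67  1.75  0.47  0.94  1.03] p [ 556.4 -139.1  180.6] rpy [-3.140e+00 -2.000e-03  2.851e+00] F [-0.2 -1.3 -0.2] T [-0.    0.02 -0.03] w 7.7 58.8
shift cm [-0.43  0.19  1.56] rotvec [-0.001 -0.002 -0.002]
knob [[201.30095919 181.050372  ]] foot [[201.09690142 174.38850675]] crop -(150,90) x6
```

View pics/above.png

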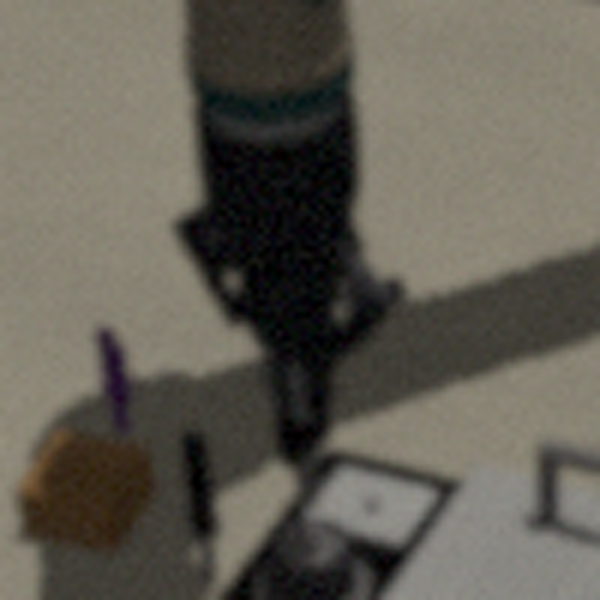

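The key hangs in front of the knob, its projected foot at (306,506) and the mouth at (308,546), with the blade about 4 mm short in x. Correcting that and going down near the mouth.

Request:
{"method": "step_arm", "body": {"commands": [-0.4,0.2,1,0,0,0,0,-0.4,0.2,1.5,0,0,0,0,-0.4,0.2,1.5,0,0,0,0,-0.4,0.2,1.5,0,0,0,0,-0.4,0.2,1.5,0,0,0,0]}}

```text
clock: 6.05
eef_pos: [562.1, -137.0, 166.4]
tool_rot: [3.142, 0.0, 2.853]
force: [0.6, -0.4, -0.6]
width: 7.2
gripper_force: 58.8
```

```bash
python3 - <<'E'
from h import *
show(); to(561,-138.5,155,2.853)
E
```

```text
6.05 q [ 0.6   0.65 -0.66  1.75  0.49  0.91  1.02] p [ 562.1 -137.   166.4] rpy [3.142 0.    2.853] F [ 0.6 -0.4 -0.6] T [-0.   -0.04 -0.04] w 7.2 58.8
shift cm [ 0.06 -0.18  1.14] rotvec [ 0.  0. -0.]
```

Request:
{"method": "step_arm", "body": {"commands": [0.05,-0.15,0,0,0,0,0,0.05,-0.15,0.4,0,0,0,0,0.05,-0.15,0.8,0,0,0,0,0.05,-0.15,1.1,0,0,0,0,0.05,-0.15,1.4,0,0,0,0,0.05,-0.15,1.4,0,0,0,0]}}

```text
clock: 6.65
eef_pos: [560.8, -138.1, 151.7]
tool_rot: [-3.142, -0.001, 2.853]
force: [0.9, 0.5, -0.5]
width: 7.7
gripper_force: 58.8
```

```bash
python3 - <<'E'
from h import *
show(); to(561.5,-138.7,132,2.853)
E
```

```text
6.65 q [ 0.6   0.66 -0.65  1.77  0.5   0.89  1.01] p [ 560.8 -138.1  151.7] rpy [-3.142e+00 -1.000e-03  2.853e+00] F [ 0.9  0.5 -0.5] T [0.02 0.01 0.02] w 7.7 58.8
shift cm [-0.09 -0.03  1.97] rotvec [-0.    -0.001 -0.   ]
```

Request:
{"method": "step_arm", "body": {"commands": [0,0,0.4,0,0,0,0,0,0,0.8,0,0,0,0,0,0,1.2,0,0,0,0,0,0,1.2,0,0,0,0]}}

```text
clock: 7.05
eef_pos: [560.6, -138.2, 139.6]
tool_rot: [-3.141, -0.001, 2.853]
force: [-0.2, 0.4, -0.8]
width: 7.7
gripper_force: 58.8
```

```bash
python3 - <<'E'
from h import *
show()
E
```

```text
7.05 q [ 0.59  0.68 -0.64  1.78  0.52  0.86  0.99] p [ 560.6 -138.2  139.6] rpy [-3.141e+00 -1.000e-03  2.853e+00] F [-0.2  0.4 -0.8] T [0.01 0.01 0.02] w 7.7 58.8
```

Sliding in freely. On to the bottom, with a slight overshoot.

Request:
{"method": "step_arm", "body": {"commands": [0,0,0.3,0,0,0,0,0,0,0.6,0,0,0,0,0,0,0.8,0,0,0,0,0,0,1.0,0,0,0,0,0,0,1.0,0,0,0,0]}}

```text
clock: 7.55
eef_pos: [562.5, -138.2, 132.4]
tool_rot: [-3.141, 0.003, 2.853]
force: [-1.6, 1.2, 12.1]
width: 7.6
gripper_force: 60.4
```

```bash
python3 - <<'E'
from h import *
show()
E
```

```text
7.55 q [ 0.59  0.69 -0.63  1.78  0.53  0.84  0.98] p [ 562.5 -138.2  132.4] rpy [-3.141e+00  3.000e-03  2.853e+00] F [-1.6  1.2 12.1] T [ 0.06  0.51 -0.03] w 7.6 60.4
```

Seated: TCP z is 132.4 against 132.7 expected, with 12 N of contact. Turning clockwise.

Request:
{"method": "step_arm", "body": {"commands": [0,0,-0.15,0,0,0.1,0,0,0,-0.15,0,0,0.2,0,0,0,-0.15,0,0,0.3,0,0,0,-0.15,0,0,0.4,0,0,0,-0.15,0,0,0.5,0,0,0,-0.15,0,0,0.6,0]}}

```text
clock: 8.15
eef_pos: [561.4, -139.3, 132.7]
tool_rot: [-3.141, 0.002, 2.248]
force: [-2.2, -1.8, 5.6]
width: 7.6
gripper_force: 59.5
```

```bash
python3 - <<'E'
from h import *
show()
E
```

```text
8.15 q [ 0.49  0.65 -0.47  1.79  0.39  0.8   0.5 ] p [ 561.4 -139.3  132.7] rpy [-3.141e+00  2.000e-03  2.248e+00] F [-2.2 -1.8  5.6] T [-0.47  0.31  0.06] w 7.6 59.5
```

Request:
{"method": "step_arm", "body": {"commands": [0,0,0,0,0,0.1,0,0,0,0,0,0,0.2,0,0,0,0,0,0,0.3,0,0,0,0,0,0,0.4,0,0,0,0,0,0,0.5,0,0,0,0,0,0,0.55,0,0,0,0,0,0,0.6,0,0,0,0,0,0,0.63,0,0,0,0,0,0,0.63,0]}}

```text
clock: 9.05
eef_pos: [561.1, -139.8, 132.7]
tool_rot: [3.141, 0.002, 1.622]
force: [-1.6, -2.8, 6.3]
width: 7.3
gripper_force: 59.6
```

```bash
python3 - <<'E'
from h import *
show()
E
```

```text
9.05 q [ 0.38  0.63 -0.29  1.79  0.25  0.76  0.01] p [ 561.1 -139.8  132.7] rpy [3.141e+00 2.000e-03 1.622e+00] F [-1.6 -2.8  6.3] T [-0.65  0.5   0.01] w 7.3 59.6
```

No stop torque yet: the slot clearance leaves about 0.17 rad of slack. Turning further.

Request:
{"method": "step_arm", "body": {"commands": [0,0,0,0,0,0.05,0,0,0,0,0,0,0.1,0,0,0,0,0,0,0.15,0,0,0,0,0,0,0.2,0,0,0,0,0,0,0.2,0]}}

```text
clock: 9.55
eef_pos: [560.6, -139.8, 132.7]
tool_rot: [-3.141, 0.003, 1.422]
force: [-1.4, -2.8, 7.3]
width: 7.3
gripper_force: 59.8
```

```bash
python3 - <<'E'
from h import *
show()
E
```

```text
9.55 q [ 0.34  0.62 -0.23  1.79  0.2   0.75 -0.14] p [ 560.6 -139.8  132.7] rpy [-3.141e+00  3.000e-03  1.422e+00] F [-1.4 -2.8  7.3] T [-0.59  0.7   0.21] w 7.3 59.8
```

Request:
{"method": "step_arm", "body": {"commands": [0,0,0,0,0,0.05,0,0,0,0,0,0,0.1,0,0,0,0,0,0,0.1,0,0,0,0,0,0,0.1,0]}}

```text
clock: 9.95
eef_pos: [560.4, -139.7, 132.7]
tool_rot: [-3.141, 0.003, 1.323]
force: [-3.1, -2.9, 7.2]
width: 7.4
gripper_force: 60.0
```

```bash
python3 - <<'E'
from h import *
show()
E
```

```text
9.95 q [ 0.33  0.62 -0.21  1.79  0.18  0.75 -0.22] p [ 560.4 -139.7  132.7] rpy [-3.141e+00  3.000e-03  1.323e+00] F [-3.1 -2.9  7.2] T [-0.6   0.8   0.39] w 7.4 60.0
```

The torque rises steadily (0.39 Nm, far above the 0.04 friction), so this is the stop. Easing off within the slack, releasing and lifting.

Request:
{"method": "step_arm", "body": {"commands": [0,0,0,0,0,-0.1,0,0,0,0,0,0,-0.18,0,0,0,0,0,0,-0.18,0.3,0,0,0,0,0,-0.18,1,0,0,0,0,0,-0.18,1,0,0,0,0,0,-0.18,1,0,0,0,0,0,-0.18,1,0,0,-3,0,0,-0.18,1,0,0,-7,0,0,-0.18,1,0,0,-10,0,0,-0.18,1]}}

```text
clock: 10.95
eef_pos: [561.7, -138.0, 233.7]
tool_rot: [3.14, -0.0, 1.503]
force: [1.1, -0.7, 0.1]
width: 85.3
gripper_force: 0.0
```

```bash
python3 - <<'E'
from h import *
show(); to(482.5,21,232,1.524)
E
```

```text
10.95 q [ 0.38  0.5  -0.29  1.68  0.17  0.98 -0.04] p [ 561.7 -138.   233.7] rpy [ 3.14  -0.     1.503] F [ 1.1 -0.7  0.1] T [ 0.01 -0.06  0.05] w 85.3 0.0
shift cm [15.32 -8.98  0.16] rotvec [ 0.001 -0.    -0.021]
```

Request:
{"method": "step_arm", "body": {"commands": [4,-2.2,0,0,0,-0.02,1,8,-4.5,0,0,0,-0.02,1,12,-7,0,0,0,-0.02,1,15.3,-9,0.2,0,0,-0.02,1,15.3,-9,0.2,0,0,-0.02,1,15.3,-9,0.2,0,0,-0.02,1]}}

```text
clock: 11.55
eef_pos: [481.7, 21.2, 230.1]
tool_rot: [3.141, 0.0, 1.525]
force: [0.8, -0.6, 0.3]
width: 85.3
gripper_force: 0.0
```

```bash
python3 - <<'E'
from h import *
show(); to(482.5,21,131,1.524)
ds=[cam("top") for _ in range(4)]; d=ds[0]; d["image"]=np.mean([x["image"] for x in ds],0).astype(np.uint8); d["range_z"]=np.median([x["range_z"] for x in ds],0)
i=d["image"][140:220,268:348,::-1]; a=cv2.resize(cv2.normalize(i,None,0,255,32),None,fx=5,fy=5,interpolation=2)
s=cam("scene"); b=cv2.resize(s["image"][130:210,160:240,::-1],None,fx=5,fy=5,interpolation=2)
cv2.imwrite("pics/lock.png",np.hstack([a,b]))
u,v=np.meshgrid(np.arange(268,348),np.arange(140,220)); P=depthpts(d,np.c_[u.ravel(),v.ravel()])
m=(P[:,2]>140)&(P[:,2]<175)&(np.hypot(P[:,0]-561,P[:,1]+138)<40); Q=P[m]; print(len(Q),Q.mean(0).round(1),Q[:,2].max(),cv2.minAreaRect(Q[:,:2].astype(np.float32)))
E
```

```text
11.55 q [ 0.14  0.37 -0.33  1.93  0.16  0.86 -0.32] p [481.7  21.2 230.1] rpy [3.141 0.    1.525] F [ 0.8 -0.6  0.3] T [-0.01 -0.07  0.04] w 85.3 0.0
shift cm [-0.01  0.07  9.91] rotvec [0.001 0.    0.001]
99 [ 559.2 -136.8  160.7] 167.50710622890364 ((560.1285400390625, -136.7552947998047), (32.39255905151367, 9.360026359558105), 89.0550308227539)
```

View pics/lock.png

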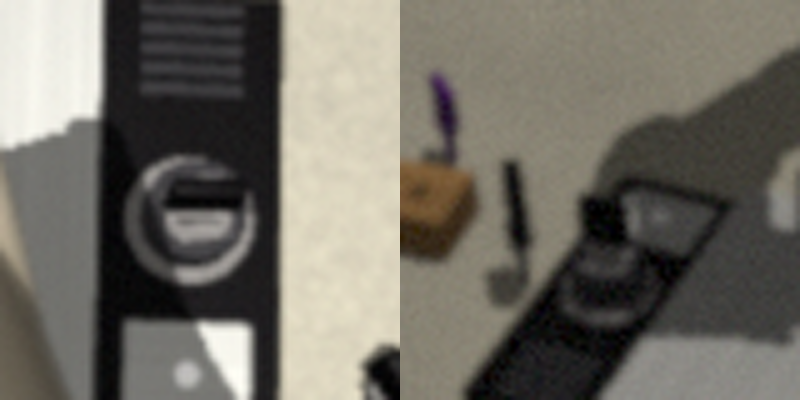

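The key stands fully in the switch, its top at z≈165 at (205,192) of the left half, with its bow across the chamber. The bow's yaw is 89°, which matches the stop plus slack. Now the bar.

Request:
{"method": "step_arm", "body": {"commands": [0,0,4,0,0,0,1,0,0,7.5,0,0,0,1,0,0,9.8,0,0,0,1,0,0,9.8,0,0,0,1,0,0,9.8,0,0,0,0,0,0,9.8,0,0,0,0,0,0,9.8,0,0,0,0,0,0,9.8,0,0,0,0,0,0,9.8,0,0,0,0,0,0,9.8,0,0,0,0]}}

```text
clock: 12.8
eef_pos: [481.9, 20.6, 132.2]
tool_rot: [3.141, -0.0, 1.523]
force: [0.5, -0.4, -0.2]
width: 0.2
gripper_force: 0.0
```

```bash
python3 - <<'E'
from h import *
show()
s=ctrl.read_state(); p=s["eef_pos"]; Rc=R.from_euler("xyz",s["tool_rot"])
ya=np.radians(-2.65); ex=np.array([np.cos(ya),np.sin(ya),0])
for a in range(5,60,5):
    A=np.radians(a); t0=np.arctan2(80,200); r=np.hypot(200,80)
    dx=200-r*np.cos(t0+A); dz=r*np.sin(t0+A)-80
    print(a,(Rc.inv().apply(dx*ex+[0,0,dz])/10).round(2))
E
```

```text
12.8 q [ 0.1   0.51 -0.28  2.04  0.24  0.61 -0.4 ] p [481.9  20.6 132.2] rpy [ 3.141 -0.     1.523] F [ 0.5 -0.4 -0.2] T [-0.05  0.05 -0.  ] w 0.2 0.0
5 [ 0.    0.77 -1.71]
10 [ 0.    1.7  -3.35]
15 [ 0.01  2.76 -4.9 ]
20 [ 0.01  3.95 -6.36]
25 [ 0.01  5.26 -7.7 ]
30 [ 0.01  6.69 -8.92]
35 [ 1.000e-02  8.210e+00 -1.002e+01]
40 [  0.02   9.83 -10.98]
45 [  0.02  11.52 -11.79]
50 [  0.02  13.28 -12.45]
55 [  0.03  15.09 -12.96]
```

The fingers shut on nothing (0.2 mm), so I'll check the bar and hood by range data.

```bash
python3 - <<'E'
from h import *
u,v=np.meshgrid(np.arange(512),np.arange(384)); uv=np.c_[u.ravel(),v.ravel()]
for n in("top","scene"):
    d=cam(n); P=depthpts(d,uv)
    h=(P[:,2]>99)&(P[:,2]<112)&(P[:,0]>440)&(P[:,0]<700)&(P[:,1]>-90)&(P[:,1]<140); print(n,"hood",h.sum(),P[h].min(0).round(),P[h].max(0).round())
    for y0 in range(-60,110,15):
        m=(P[:,1]>y0)&(P[:,1]<y0+15)&(P[:,0]>440)&(P[:,0]<540)&(P[:,2]>118)&(P[:,2]<200)
        if m.sum(): print(y0,m.sum(),"med",np.median(P[m],0).round(1),"x",P[m,0].min().round(),P[m,0].max().round(),"z",P[m,2].min().round(),P[m,2].max().round())
s=cam("scene"); c=proj(s,[[482,21,150]])[0].astype(int); print(c)
save(s,"bar.png",(c[0]-60,c[1]-60,c[0]+60,c[1]+40),6)
E
```

```text
top hood 2865 [458. -90. 100.] [689. 131. 112.]
scene hood 3622 [450. -90.  99.] [691. 129. 111.]
-45 39 med [485.2 -36.4 138.9] x 480.0 489.0 z 118.0 156.0
-30 17 med [485.5 -24.5 153. ] x 479.0 490.0 z 149.0 157.0
-15 18 med [485.1  -7.9 154.1] x 480.0 490.0 z 147.0 158.0
0 27 med [489.2  11.8 155.7] x 475.0 498.0 z 148.0 191.0
15 58 med [489.8  25.  172.5] x 478.0 499.0 z 148.0 198.0
30 23 med [486.6  35.1 155.9] x 473.0 492.0 z 147.0 196.0
45 19 med [486.9  53.  152.1] x 482.0 497.0 z 147.0 157.0
60 32 med [489.9  70.  148.3] x 482.0 496.0 z 119.0 157.0
75 20 med [488.9  76.6 138.3] x 482.0 495.0 z 118.0 155.0
[257 168]
```

View pics/bar.png

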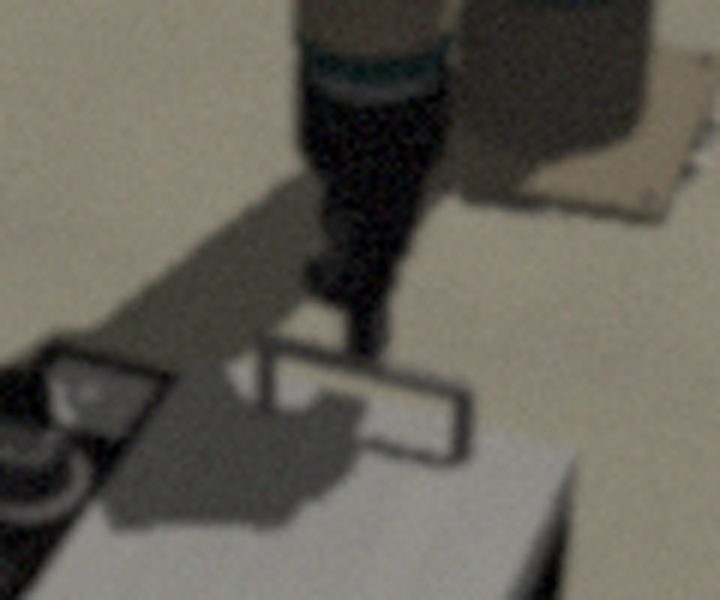

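The picture shows the closed fingers ending around the bar at (365,358), with the hood still shut. I'll check the fingers' extent by range data.

```bash
python3 - <<'E'
from h import *
show()
d=cam("scene"); print(proj(d,[[482,21,132],[482,21,151],[482,21,156],[482,21,170]]).round(1))
u,v=np.meshgrid(np.arange(250,266,2),np.arange(150,182)); P=depthpts(d,np.c_[u.ravel(),v.ravel()]).reshape(32,8,3)
g=d["image"].mean(2)
for r in range(32): print(150+r," ".join("%4d,%3d,%3d(%3d)"%(*P[r,c],g[150+r,250+2*c]) for c in range(8)))
E
```

```text
12.95 q [ 0.1   0.51 -0.28  2.04  0.24  0.61 -0.4 ] p [481.8  20.6 131.9] rpy [3.141 0.    1.523] F [-0.7  0.3  0.6] T [0.03 0.01 0.01] w 0.0 0.0
[[257.8 173.4]
 [258.  168.7]
 [258.  167.4]
 [258.1 163.9]]
150  203,-97,  1( 45)  530, 16,255( 27)  526, 21,253( 22)  511, 22,243( 10)  503, 26,238(  8)  499, 31,237(  4)  493, 35,233( 16)  463, 33,212( 58)
151  535, 12,254( 22)  532, 17,253( 36)  530, 22,253( 20)  495, 17,228(  7)  502, 26,234( 12)  500, 31,234(  6)  495, 36,232( 24)  459, 32,206( 84)
152  539, 13,253( 22)  535, 18,251( 31)  525, 21,245( 10)  498, 18,226( 14)  500, 25,229(  2)  497, 30,228( 15)  491, 35,225( 35)  194,-43,  0(104)
153  542, 14,252( 24)  538, 19,250( 19)  542, 26,255(  7)  528, 28,245( 15)  499, 25,224(  6)  500, 31,227(  0)  475, 30,209( 45)  202,-41,  0(112)
154  545, 15,250( 23)  540, 19,248( 23)  542, 26,251( 21)  528, 28,242(  4)  494, 23,217( 14)  496, 30,220( 17)  476, 31,206( 46)  209,-39,  1(111)
155  547, 16,249( 22)  545, 21,249( 23)  543, 26,249( 15)  526, 27,237(  6)  494, 23,213( 14)  493, 29,214(  5)  475, 30,202( 59)  211,-38, -1(115)
156  
[... 3143 characters left out ...]
  467,  4,101( 65)  465, 10,101( 74)  466, 17,104(123)  460, 22,101(137)  464, 29,105(135)  462, 35,106(136)
178  483, -4,107( 64)  482,  1,108( 60)  472,  5,101( 62)  476, 13,107( 78)  473, 19,106(128)  468, 24,104(136)  467, 30,104(132)  462, 36,102(137)
179  484, -3,104( 66)  485,  3,107( 65)  481,  8,105( 62)  480, 14,106( 83)  472, 18,101(127)  477, 27,107(135)  466, 30, 99(133)  469, 38,104(135)
180  490, -2,105( 64)  489,  4,106( 60)  485,  9,105( 60)  486, 16,107( 77)  480, 21,104(112)  477, 27,103(121)  477, 33,105(129)  470, 38,100(136)
181  496,  0,106( 61)  487,  3,100( 59)  492, 12,107( 60)  490, 18,107( 68)  486, 23,105( 89)  485, 29,106( 90)  484, 36,107(113)  481, 41,106(125)
```

Request:
{"method": "step_arm", "body": {"commands": [0,0,0,0,0,0,1,0,0,0,0,0,0,1,0,0,0,0,0,0,1,0,0,0,0,0,0,1,0,0,0,0,0,0,1,0,0,0,0,0,0,1]}}

```text
clock: 13.6
eef_pos: [481.7, 20.6, 131.8]
tool_rot: [3.142, 0.0, 1.523]
force: [0.7, -0.7, 0.2]
width: 84.6
gripper_force: 0.0
```

```bash
cat > f.py <<'E'
from h import *
show()
for n in("scene","top"):
    d=cam(n); u,v=np.meshgrid(np.arange(512),np.arange(384)); P=depthpts(d,np.c_[u.ravel(),v.ravel()])
    print(n)
    for z in range(112,230,6):
        m=(P[:,2]>=z)&(P[:,2]<z+6)&(P[:,1]>2)&(P[:,1]<40)&(P[:,0]>400)&(P[:,0]<600)
        if m.sum(): x=P[m,0]; print(z,m.sum(),"x",np.histogram(x,np.arange(400,601,10))[0])
E
python3 f.py
```

```text
13.6 q [ 0.1   0.51 -0.28  2.04  0.24  0.61 -0.4 ] p [481.7  20.6 131.8] rpy [3.142 0.    1.523] F [ 0.7 -0.7  0.2] T [ 0.02 -0.   -0.  ] w 84.6 0.0
scene
142 3 x [0 0 0 0 0 0 0 0 3 0 0 0 0 0 0 0 0 0 0 0]
148 14 x [ 0  0  0  0  0  0  0  1 10  3  0  0  0  0  0  0  0  0  0  0]
154 12 x [ 0  0  0  0  0  0  0  0 10  2  0  0  0  0  0  0  0  0  0  0]
166 2 x [0 0 0 1 0 0 0 0 0 0 0 0 1 0 0 0 0 0 0 0]
172 14 x [0 0 0 7 2 0 0 0 0 0 0 0 0 5 0 0 0 0 0 0]
178 19 x [0 0 0 5 5 0 0 0 0 0 0 0 1 7 1 0 0 0 0 0]
184 18 x [0 0 0 4 5 0 0 0 0 0 0 0 0 8 1 0 0 0 0 0]
190 23 x [ 0  0  0  2  8  0  0  0  0  0  0  0  0 12  1  0  0  0  0  0]
196 18 x [0 0 0 4 4 0 0 0 0 0 0 0 0 8 2 0 0 0 0 0]
202 16 x [0 0 0 5 4 0 0 0 0 0 0 0 1 6 0 0 0 0 0 0]
208 9 x [0 0 0 5 2 0 0 0 0 0 0 0 1 1 0 0 0 0 0 0]
214 11 x [0 2 0 1 1 0 0 0 0 0 0 0 0 4 1 2 0 0 0 0]
220 38 x [ 0  1  0  1  3  0  0  0  0  0  0  1  2 10  5 15  0  0  0  0]
226 30 x [ 0  2  2  0  1  0  0  0  0  0  0  0  2  4  4 15  0  0  0  0]
top
```

The range data shows the open tips at z≈170, about 25 mm higher than the reported TCP implies, while x and y agree. I'll go 25 mm lower and regrip.

Request:
{"method": "step_arm", "body": {"commands": [0,0,0.8,0,0,0,1,0,0,1.6,0,0,0,1,0,0,2.4,0,0,0,1,0,0,2.4,0,0,0,1]}}

```text
clock: 14.1
eef_pos: [480.6, 20.5, 106.4]
tool_rot: [-3.139, 0.0, 1.523]
force: [-0.1, 0.2, 1.1]
width: 85.6
gripper_force: 0.0
```

```bash
python3 f.py
```

```text
14.1 q [ 0.08  0.56 -0.26  2.07  0.26  0.55 -0.42] p [480.6  20.5 106.4] rpy [-3.139  0.     1.523] F [-0.1  0.2  1.1] T [-0.06  0.01  0.01] w 85.6 0.0
scene
142 11 x [0 0 0 4 0 0 0 0 4 0 0 0 3 0 0 0 0 0 0 0]
148 26 x [ 0  0  0  7  2  0  0  2 10  3  0  0  0  2  0  0  0  0  0  0]
154 32 x [ 0  0  0  7  3  0  0  0 10  0  0  0  2  9  1  0  0  0  0  0]
160 17 x [0 0 0 7 1 0 0 0 0 0 0 0 0 8 1 0 0 0 0 0]
166 19 x [0 0 0 6 3 0 0 0 0 0 0 0 1 9 0 0 0 0 0 0]
172 12 x [0 0 0 3 3 0 0 0 0 0 0 0 0 5 1 0 0 0 0 0]
178 18 x [0 0 0 9 1 0 0 0 0 0 0 0 1 5 2 0 0 0 0 0]
184 6 x [0 0 0 4 0 0 0 0 0 0 0 0 1 1 0 0 0 0 0 0]
190 16 x [0 0 0 3 1 0 0 0 0 0 0 0 1 4 0 7 0 0 0 0]
196 34 x [ 0  2  1  1  1  0  0  0  0  0  0  1  3  6  4 15  0  0  0  0]
202 32 x [ 0  2  1  0  2  2  0  0  0  0  0  1  4  1  9 10  0  0  0  0]
208 24 x [0 0 1 0 0 1 0 0 0 0 0 6 6 1 1 8 0 0 0 0]
214 26 x [0 0 0 0 2 2 1 0 0 0 3 5 3 0 3 7 0 0 0 0]
220 35 x [ 0  0  0  0  0  1  2  0  0  1  2  9  0  0  5 15  0  0  0  0]
226 26 x [0 0 0 0 0 0 1 3 0 1 5 3 0 0 6 7 0 0 0 0]
top
```

Open tips are now at z≈145, as wanted. Closing.

Request:
{"method": "step_arm", "body": {"commands": [0,0,0,0,0,0,0,0,0,0,0,0,0,0,0,0,0,0,0,0,0,0,0,0,0,0,0,0,0,0,0,0,0,0,0,0,0,0,0,0,0,0,0,0,0,0,0,0,0]}}

```text
clock: 14.9
eef_pos: [482.0, 20.5, 108.1]
tool_rot: [3.141, 0.0, 1.523]
force: [0.2, -0.2, 3.3]
width: 9.4
gripper_force: 58.5
```

```bash
python3 -c "
from h import *
show()"
```

```text
14.9 q [ 0.08  0.55 -0.26  2.07  0.26  0.55 -0.42] p [482.   20.5 108.1] rpy [3.141 0.    1.523] F [ 0.2 -0.2  3.3] T [-0.03  0.01  0.01] w 9.4 58.5
```

The bar is gripped at 58 N. Lifting along the arc.

Request:
{"method": "step_arm", "body": {"commands": [0,0.38,-0.85,0,0,0,0,0,0.77,-1.71,0,0,0,0,0,1.22,-2.54,0,0,0,0,0,1.7,-3.35,0,0,0,0,0,2.22,-4.14,0,0,0,0,0,2.76,-4.9,0,0,0,0,0,3.34,-5.64,0,0,0,0,0,3.95,-6.36,0,0,0,0,0,4.6,-7.04,0,0,0,0,0,5.26,-7.7,0,0,0,0]}}

```text
clock: 15.9
eef_pos: [532.3, 18.2, 185.2]
tool_rot: [-3.137, 0.001, 1.523]
force: [-7.0, 1.7, 3.0]
width: 9.6
gripper_force: 58.9
```

```bash
cat > a.py <<'E'
from h import *
show()
s=ctrl.read_state(); Rc=R.from_euler("xyz",s["tool_rot"]); print("from grip",(Rc.inv().apply(s["eef_pos"]-[482,20.5,108.1])/10).round(2))
ya=np.radians(-2.65); ex=np.array([np.cos(ya),np.sin(ya)]); H=np.array([482.5,21])+200*ex
for n in("scene","top"):
    d=cam(n); u,v=np.meshgrid(np.arange(512),np.arange(384)); P=depthpts(d,np.c_[u.ravel(),v.ravel()])
    q=P[:,:2]-H; t=-q@ex; l=q@np.array([-ex[1],ex[0]])   # distance in front of hinge, lateral
    m=(t>0)&(t<230)&(abs(l)<105)&(abs(l)>70)&(P[:,2]>100)&(P[:,2]<330)
    if m.sum()>50:
        T=t[m];Z=P[m,2]-70
        for k in range(5):
            c=np.polyfit(T,Z,1); r=Z-np.polyval(c,T); k=abs(r)<max(3,1.5*np.median(abs(r))); T=T[k];Z=Z[k]
        print(n,len(T),"slope deg",np.degrees(np.arctan(c[0])).round(2),"offset",(c[1]*np.cos(np.arctan(c[0]))).round(1),"rms",r.std().round(1))
E
python3 a.py
```

```text
15.9 q [ 0.13  0.5  -0.31  1.86  0.2   0.82 -0.34] p [532.3  18.2 185.2] rpy [-3.137e+00  1.000e-03  1.523e+00] F [-7.   1.7  3. ] T [0.24 1.95 0.06] w 9.6 58.9
from grip [ 0.    5.   -7.74]
scene 1171 slope deg 24.26 offset 34.8 rms 1.5
top 352 slope deg 23.18 offset 37.4 rms 1.2
```

Works: the hood is at about 24–25°. Continuing to 50°.

Request:
{"method": "step_arm", "body": {"commands": [0,0.7,-0.62,0,0,0,0,0,1.43,-1.22,0,0,0,0,0,2.18,-1.78,0,0,0,0,0,2.95,-2.32,0,0,0,0,0,3.75,-2.82,0,0,0,0,0,4.57,-3.28,0,0,0,0,0,5.4,-3.7,0,0,0,0,0,6.26,-4.09,0,0,0,0,0,7.13,-4.44,0,0,0,0,0,8.02,-4.75,0,0,0,0]}}

```text
clock: 17.0
eef_pos: [614.9, 14.3, 235.2]
tool_rot: [3.14, 0.0, 1.523]
force: [-6.2, -0.1, 9.0]
width: 9.8
gripper_force: 61.9
```

```bash
python3 a.py
```

```text
17.0 q [ 0.12  0.56 -0.31  1.58  0.19  1.03 -0.29] p [614.9  14.3 235.2] rpy [3.14  0.    1.523] F [-6.2 -0.1  9. ] T [0.08 1.64 0.04] w 9.8 61.9
from grip [  0.02  13.32 -12.69]
scene 853 slope deg 50.1 offset 35.1 rms 1.6
top 155 slope deg 43.91 offset 55.4 rms 2.3
```

Request:
{"method": "step_arm", "body": {"commands": [0,0,0,0,0,0,0,0,0,0,0,0,0,0,0,0,0,0,0,0,0]}}

```text
clock: 17.4
eef_pos: [615.1, 14.3, 235.2]
tool_rot: [3.139, 0.0, 1.523]
force: [-5.7, 0.3, 11.2]
width: 9.4
gripper_force: 62.1
```

```bash
python3 a.py
```

```text
17.4 q [ 0.12  0.56 -0.31  1.58  0.19  1.03 -0.29] p [615.1  14.3 235.2] rpy [3.139 0.    1.523] F [-5.7  0.3 11.2] T [0.09 1.57 0.04] w 9.4 62.1
from grip [  0.02  13.35 -12.68]
scene 914 slope deg 50.16 offset 34.9 rms 1.7
top 164 slope deg 43.96 offset 53.6 rms 1.9
```

Scene plane fit gives 50.1° (offset 35 as it must be), and the arc length gives 50.2°. I'll check the key and bystanders by range, then hand in.

```bash
python3 - <<'E'
from h import *
d=cam("top"); u,v=np.meshgrid(np.arange(512),np.arange(384)); P=depthpts(d,np.c_[u.ravel(),v.ravel()])
m=(P[:,2]>140)&(P[:,2]<172)&(np.hypot(P[:,0]-560,P[:,1]+137)<30); Q=P[m]
print(m.sum(), Q.mean(0).round(1) if len(Q) else "", cv2.minAreaRect(Q[:,:2].astype(np.float32)) if len(Q)>3 else "")
show(); print(ctrl.finish_job())
E
```

```text
0  
17.55 q [ 0.12  0.56 -0.31  1.58  0.19  1.03 -0.29] p [615.1  14.3 235.2] rpy [3.139 0.    1.523] F [-6.3  0.3 10. ] T [ 0.01  1.53 -0.04] w 9.9 62.1
the job is handed in; nothing more can be done
None
```

I've handed the job in: the key is fully in the switch and turned clockwise to its stop, and the gripper is holding the hood at about 50° (50.1° by plane fit). My last look at the key was before I lifted the hood; the check just before handing in found no range points on it, probably because the arm was in the way, and I didn't re-measure the flask, tape or tub, though no move went near them.

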